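Dock the exam-light handle and tug-test its catch

TASK

Pick up the black examination-light handle, push it straight down into the round well of the white desk charger until it is fully home and the catch has clicked in, pressing with less than 30 N. Then, to prove it is caught, pull it straight up with a steady tug of about 10 N held for about a second (at least 7 N, never more than 16 N). Let go and leave the handle standing in the well, fully home, without moving the mug, pen cup, mouse or plug adapter.

Things in the scene. Friction and masses are not known exactly. Their poses are not given: they have to be found in the camera images.
- handle: Black round handle of an examination light, standing upright on the desk; steel foot and steel cap, green ring near the top. 120 mm tall, 32 mm diameter, about 0.13 to 0.25 kg. Origin at the centre of its underside, z up along it. The foot is a cone from 22 mm diameter at the underside to 32 mm at 8 mm up, then a 32 mm collar to 14 mm up, then a groove of 24 mm diameter from 14 to 34 mm up, then the 32 mm grip up to 111 mm. Round: any yaw will do.
- charger: White desk charger housing, fixed to the desk, 130 mm (its x) by 110 mm (its y); side cheeks 44 mm high, front and rear sills 30 mm. Origin at the centre of its underside, turned about z only. The grey socket block stands in its middle.
- socket: Grey block in the charger, 62 x 62 mm and 54 mm high, with the round well in it. Origin at the centre of its underside, 12 mm above the desk. It sits on a springy mount of unknown stiffness: it gives up and down by a few millimetres when pressed or pulled.
- well_mouth (a point): Centre of the well's mouth, on the top face of the grey block, 66 mm above the desk. The well is vertical, 34 mm in diameter with a 4 mm chamfer, 46 mm deep. An orange sprung catch on the charger's +x side reaches 4 mm into it with a nose 7 mm high, flat below. Its height differs from charger to charger: nose underside 16 to 24 mm above the well floor.
- well_floor (a point): Centre of the well's floor, 46 mm below the mouth. Fully home, the handle's underside rests here, 74 mm of it above the mouth. Pushing the foot past the catch takes some 3 to 10 N; after the click it goes down easily to the floor and stops firmly. Once in the groove, the catch leaves the handle 2 to 10 mm of free upward play before a pull is felt.
- mug: Blue mug, 80 mm wide, 95 mm high, origin under its centre. Not to be moved.
- pen_cup: Clear square cup with pens, 70 mm wide, cup 95 mm and pens 145 mm high, origin under its centre. Not to be moved.
- mouse: Pink computer mouse, 100 x 58 x 34 mm, origin under its centre. Not to be moved.
- plug_adapter: White plug adapter cube, 36 x 36 x 30 mm, origin under its centre. Not to be moved.
Not all that is in view belongs to the job. There is more than one size of the handle; the job needs the smallest.

How it is judged:
By the outcome, as a careful person would: the job done as asked, in the order asked, and still so for the second after the job is handed in, with the robot touching nothing.
It also fails if it takes over 67 s, if anything falls off the work surface, if the arm or the gripper's body presses on something with over 40 N, if the wrist force passes 120 N, or if a joint passes its speed limit or range.

ROBOT

A 6-joint arm with a two-finger parallel gripper is mounted at the origin on the work surface. World frame = base frame: x ahead of the robot, y to its left, z up, the work surface at z = 0. Lengths are in m, angles in rad, forces in N, time in s.
With the tool pointing down it reaches from about 0.375 to 0.9 m from the base axis. Payload 3.1 kg.
Tool frame: the origin (TCP) lies where the fingers leave the gripper's body, on its centre line; the fingertips stand manip.tip_reach ahead of it and the grasp point (between the pads) lies 54 mm ahead of it (manip.tip_reach is the distance from the TCP to the fingertips, in m); z points along the fingers, y is the direction in which the jaws open and shut (so a half turn about z gives the same grasp; the last joint's range is limited). The gripper opens to 85 mm and grips with 20 to 120 N. Pads are 22 mm wide; open, the fingers measure 114 mm over their backs; the gripper's body (76 mm by 85 mm) begins 54 mm behind the grasp point. The pads swing forward as they close: fully open they stand 13 mm farther back than shut.
Start: joints at [0.936, 0.527, 1.433, -0, 1.181, -0.178], TCP at [0.275, 0.561, 0.304] pointing down, gripper open.
Joint ranges: [-3.08, 3.08], [-0.75, 2.2], [0.22, 2.44], [-1.43, 4.57], [0, 2.65], [-2.85, 2.85]. Speed limits (rad/s): [2.79, 2.79, 3.14, 3.14, 3.14, 3.14].

INTERFACE

Orientations are given as a unit quaternion [x, y, z, w].
In Python, from station import manip, cams, order gives the robot as it stands. The module is installed in compiled form; this text tells all that it offers.
- The arm moves only by the tool drive_tool, never from a script. Its arguments are lists of equal length, an entry for each row: "linear": the shift along the tool's x, y, z in mm, a list of three; "rot": the turn, a rotation vector about the tool's x, y, z in degrees, a list of three; "hand": the finger opening in mm, from 0 to 85.4. A call has 1 to 20 rows; each row shifts and turns the pose as measured when the row begins, along the tool's axes as they then stand; what a row does not reach is not made up. A row lasts 1/12 s, in which the tool goes at most 41.7 mm and 7.16 degrees, less where a joint would pass 70% of its speed; a pose out of reach is approached as far as the arm can. A call with a gripper value outside its range is refused whole. The fingers move at their own pace and stop on an object; "force" is the grip in N (left out, the last holds). Time passes only in rows, so rows that do not move let the fingers close. It gives the time, the measured TCP pose, the force and the opening at its end, in the units of the state.
- manip.sense(): the state, without advancing time (a new reading comes with each control period).
- cams.snapshot(name): name is "scene" or "top"; returns the picture (400x640x3 uint8, red, green, blue); there is no depth.
- cams.camera_model(name): a dict with "vfov" (degrees; the focal length in pixels is half the picture's height over the tangent of half this angle, whatever the lens; pixels are square), "cx", "cy" (the principal point, pixels), "rvec" (rotation vector, rad) and "tvec" (3), from world to camera coordinates, as OpenCV has them. Camera axes: x right, y down, z forward; pixel columns grow to the right and rows downward; lengths in m; the calibration is good to about 2 mm. A picture is of the moment at which its call begins. camera_model takes no time and is no camera call.
- order.sign_off(): hands the job in, once; it reports no verdict.
Trained networks look in the newest picture that a camera, given by its name, has taken for a name from the list of things; names that differ only in an ending like _2 or _b are one class to them, and where a whole thing is asked for, a point or a joint stands for the part that bears it (a point fixed in the world has none). Each returns a list of dicts, best first, with "score" (0 to 1); they miss things now and then, are a little off and sometimes report something else, mostly with a low value. They report only what shows in the picture. A call takes as long as a camera call. They do not tell look-alikes from the thing itself.
- cams.regions_of(label, camera): "pixels" (400x640 bool, what is visible of it) and "rect" ([left, top, right, bottom] in pixels, round what is visible of it).
- cams.spot_point(label, camera): "at" ([column, row] in pixels: a listed point, or the origin of a listed thing).
The state is a dict: "t": time; "q": joint angles; "qd": joint speeds; "tau": joint torques, N m; "tcp_pos": TCP position; "tool_rot": TCP orientation; "force": force on the tool from outside, world axes, zero at the start; "ft_torque": the same for the moment, N m; "finger_gap": opening from 0.0 (shut) to 1.0 (fully open).
Only numpy, scipy, OpenCV 4.12 (cv2) and the standard library are available. Lean on these libraries where they do the work, as an engineer would, in place of code of your own. Each camera call takes 0.05 s, during which the arm holds its last target. There are 200 camera calls.

## Working session

There is one attempt and no reset: what is moved stays moved. The work goes in short steps, Python scripts to look and compute and a tool call to move; the robot and the scene stay as the last step left them, time stands still between calls to the robot, and variables do not carry over. Pictures are saved under pics/ and viewed, about 8 in all and at most 12, crops included, and the job is handed in when it is done.

Besides the shell and the picture viewer there is one more tool, called as name(argument=value, ...) on one line, values as JSON. drive_tool: Moves the arm, as the interface text tells. Its arguments: {"type":"object","properties":{"linear":{"type":"array","items":{"type":"array","items":{"type":"number"}}},"rot":{"type":"array","items":{"type":"array","items":{"type":"number"}}},"hand":{"type":"array","items":{"type":"number"}},"force":{"type":"number"}},"required":["linear","rot","hand"]}

```bash
mkdir -p pics
cat > h.py <<'E'
import numpy as np, cv2
from station import manip, cams, order
def cam(n):
    m=cams.camera_model(n); f=200/np.tan(np.radians(m["vfov"])/2)
    K=np.array([[f,0,m["cx"]],[0,f,m["cy"]],[0,0,1.]]); R=cv2.Rodrigues(np.array(m["rvec"],float))[0]
    return K,R,np.array(m["tvec"],float).ravel(),m
def ray(n,px):
    K,R,t,_=cam(n); return -R.T@t, R.T@np.linalg.inv(K)@np.array([px[0],px[1],1.])
def at_z(n,px,z):
    c,d=ray(n,px); return c+d*(z-c[2])/d[2]
def tri(p,q):
    a,u=ray("scene",p); b,v=ray("top",q)
    s=np.linalg.lstsq(np.c_[u,-v],b-a,rcond=None)[0]; P,Q=a+s[0]*u,b+s[1]*v
    return (P+Q)/2, np.linalg.norm(P-Q)
def proj(n,P):
    K,R,t,_=cam(n); p=K@(R@np.array(P,float)+t); return p[:2]/p[2]
E
python3 - <<'E'
from h import *
np.set_printoptions(precision=4,suppress=True)
for n in("scene","top"):
    im=cams.snapshot(n); cv2.imwrite(f"pics/{n}0.png",im[:,:,::-1]); print(n,cam(n)[3])
    for l in("handle","charger","socket","mug","pen_cup","mouse","plug_adapter"):
        for r in cams.regions_of(l,n)[:4]: print(l,"reg",np.round(r["rect"]),round(r["score"],2))
    for l,z in(("handle",0),("charger",0),("well_mouth",.066),("mug",0),("pen_cup",0),("mouse",0),("plug_adapter",0)):
        for r in cams.spot_point(l,n)[:4]: print(l,"pt",np.round(r["at"],1),round(r["score"],2),at_z(n,r["at"],z))
s=manip.sense(); print(s, manip.tip_reach)
E
```

```text
scene {'vfov': 48.80527639098026, 'cx': 316.07221702582024, 'cy': 197.6692541417242, 'rvec': array([ 1.864 ,  1.3258, -0.7007]), 'tvec': array([-0.2188, -0.2509,  1.7076])}
handle reg [232. 192. 246. 234.] 0.88
handle reg [243. 197. 266. 248.] 0.8
handle reg [338. 162. 389. 208.] 0.66
handle reg [229. 169. 244. 196.] 0.65
charger reg [336. 167. 389. 204.] 0.72
socket reg [348. 167. 378. 190.] 0.78
socket reg [413. 156. 436. 176.] 0.67
socket reg [300. 236. 348. 285.] 0.17
mug reg [302. 237. 346. 285.] 0.62
pen_cup reg [412. 173. 449. 232.] 0.8
mouse reg [415. 157. 437. 176.] 0.59
handle pt [253.4 244.2] 0.93 [ 0.6275 -0.1581  0.    ]
handle pt [243.8 231.5] 0.78 [ 0.5663 -0.1723 -0.    ]
charger pt [361.6 184. ] 0.57 [0.4614 0.2289 0.    ]
well_mouth pt [364.3 171.9] 0.79 [0.4927 0.2212 0.066 ]
pen_cup pt [426.  221.9] 0.65 [0.7003 0.323  0.    ]
mouse pt [424.4 168. ] 0.58 [0.4455 0.4644 0.    ]
plug_adapter pt [166.7 280.2] 0.53 [ 0.6854 -0.3869  0.    ]
top {'vfov': 52.57142094871865, 'cx': 322.70180852824586, 'cy': 192.03423011834408, 'rvec': array([ 2.1857, -2.2199,  0.0368]), '
[... 703 characters left out ...]
1 [ 0.5657 -0.1661  0.066 ]
mug pt [348.9 122.3] 0.8 [ 0.7949 -0.0289  0.    ]
pen_cup pt [220.9 155.7] 0.72 [0.7044 0.3394 0.    ]
mouse pt [180.1 242.1] 0.64 [0.4596 0.4571 0.    ]
plug_adapter pt [478.  155.6] 0.49 [ 0.6931 -0.3964  0.    ]
{'t': 1.5, 'q': array([ 0.9365,  0.5275,  1.4327, -0.    ,  1.1814, -0.1785]), 'qd': array([ 0.0008, -0.0013,  0.0006, -0.0013, -0.    , -0.0003]), 'tau': array([ -0.0001, -44.231 , -17.8415,  -0.0001,   0.0008,  -0.    ]), 'tcp_pos': array([0.2751, 0.5612, 0.3039]), 'tool_rot': array([ 0.2259,  0.9741, -0.    ,  0.    ]), 'force': array([0.9243, 0.0522, 0.338 ]), 'ft_torque': array([-0.0442,  0.0471, -0.0019]), 'finger_gap': 0.9972976262038804} 0.0726
```

Run:
```python
import cv2
a=cv2.imread("pics/scene0.png")[140:260,210:410];b=cv2.imread("pics/top0.png")[140:270,220:440]
cv2.imwrite("pics/c1.png",cv2.resize(a,None,fx=4,fy=4,interpolation=2)[:, :800])
cv2.imwrite("pics/c2.png",cv2.resize(b,(792,468),interpolation=2))
```

```text
(no output)
```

View pics/c1.png

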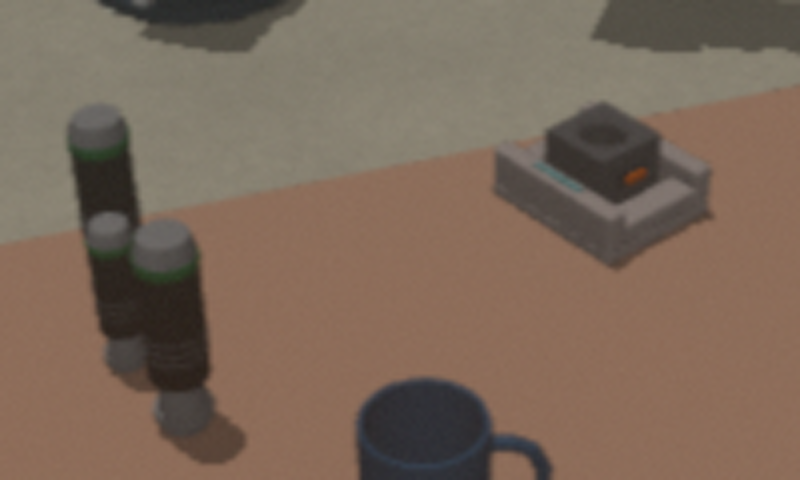

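View pics/c2.png

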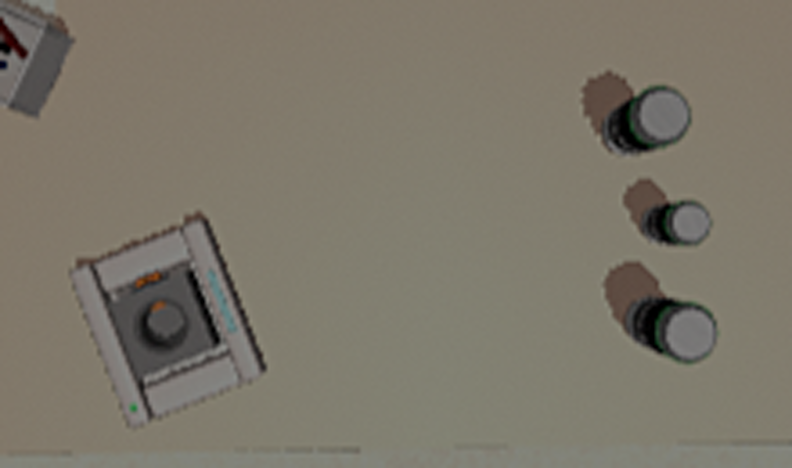

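View pics/scene0.png

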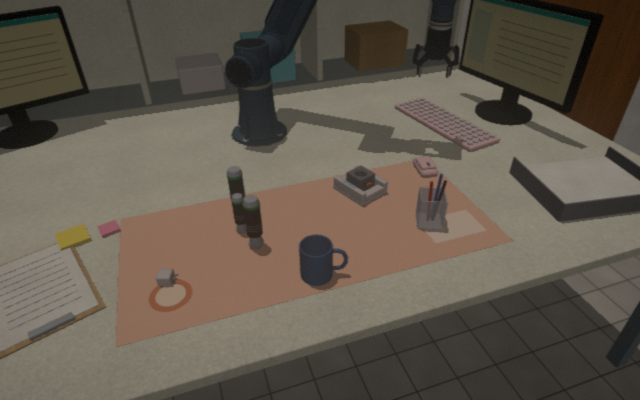

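Seen: three look-alike handles. In the top picture their caps are at about (403,172) big, (412,202) small and (412,232) big. In the scene picture they are at about (252,198), (237,195) and (234,172). The middle one at top (412,202) is the shortest and thinnest, so it fits. Next I measure the cap and mouth precisely and check them by overlay.

```bash
cat > ov.py <<'E'
from h import *
def ring(c,r,n=60):
    a=np.linspace(0,2*np.pi,n); return np.c_[c[0]+r*np.cos(a),c[1]+r*np.sin(a),np.full(n,c[2])]
def overlay(im,n,x0,y0,w,h,s,curves):
    c=cv2.resize(im[y0:y0+h,x0:x0+w,::-1],None,fx=s,fy=s,interpolation=cv2.INTER_CUBIC)
    c=cv2.convertScaleAbs(c,alpha=1.6)
    for pts,col in curves:
        p=np.array([(proj(n,q)-[x0,y0]+.5)*s for q in pts]).round().astype(np.int32)
        cv2.polylines(c,[p],False,col,1)
    return c
E
python3 - <<'E'
from ov import *
np.set_printoptions(precision=4,suppress=True)
for n in("scene","top"): print(n,ray(n,(0,0))[0])
top=cv2.imread("pics/top0.png")[:,:,::-1]; sc=cv2.imread("pics/scene0.png")[:,:,::-1]
cap=at_z("top",(411.2,201.2),.12); m=at_z("top",(264.8,229),.066); print("cap",cap,"mouth",m)
H=[(ring(cap,.016),(0,0,255)),(ring([*cap[:2],0],.011),(0,255,255))]
M=[(ring(m,.021),(0,0,255)),(ring(m,.017),(0,255,255))]
a=overlay(top,"top",380,180,50,40,8,H); b=overlay(top,"top",235,205,50,40,8,M)
u,v=proj("scene",cap),proj("scene",m); print(u,v)
c=overlay(sc,"scene",215,188,50,50,8,H)[:400]; d=overlay(sc,"scene",335,155,50,50,8,M)[:200]
d=overlay(sc,"scene",335,155,50,35,8,M)
out=np.zeros((600,800,3),np.uint8); out[:320,:400]=a; out[:320,400:]=b; out[320:,:400]=c[:280]; out[320:,400:]=d[:280]
cv2.imwrite("pics/ov1.png",out)
E
```

```text
scene [ 1.5271 -0.2691  0.7889]
top [0.5552 0.0478 1.1549]
cap [ 0.5646 -0.1764  0.12  ] mouth [0.4966 0.2062 0.066 ]
[236.9331 196.3875] [360.2662 173.4676]
```

View pics/ov1.png

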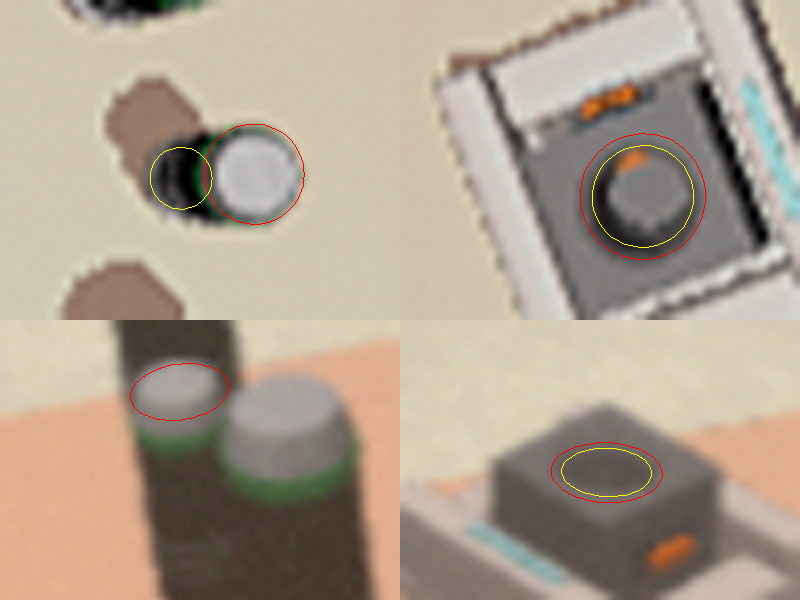

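Checked against the picture: the overlay rings sit on the small handle's cap at about (411,201) and on the mouth at about (265,229), in the top view. The scene view agrees to within 2–3 mm. I'm moving now: turn the jaws along world y and head for the handle.

drive_tool(linear=[[0, 0, 0], [0, 0, 0], [0, 0, 0], [0, 0, 0], [-14.5, -37, 0], [-14.5, -37, 0], [-14.5, -37, 0], [-14.5, -37, 0], [-14.5, -37, 0], [-14.5, -37, 0], [-14.5, -37, 0], [-14.5, -37, 0], [-14.5, -37, 0], [-14.5, -37, 0], [-14.5, -37, 0], [-14.5, -37, 0], [-14.5, -37, 0], [-14.5, -37, 0], [-14.5, -37, 0], [-14.5, -37, 0]], rot=[[0, 0, -6.5], [0, 0, -6.5], [0, 0, -6.5], [0, 0, -6.5], [0, 0, 0], [0, 0, 0], [0, 0, 0], [0, 0, 0], [0, 0, 0], [0, 0, 0], [0, 0, 0], [0, 0, 0], [0, 0, 0], [0, 0, 0], [0, 0, 0], [0, 0, 0], [0, 0, 0], [0, 0, 0], [0, 0, 0], [0, 0, 0]], hand=[85, 85, 85, 85, 85, 85, 85, 85, 85, 85, 85, 85, 85, 85, 85, 85, 85, 85, 85, 85], force=30)

```text
t: 3.17
tcp_pos: [0.5311, -0.0409, 0.3042]
tool_rot: [-0.019, 1.0, 0.005, 0.006]
force: [1.0, 0.0, 0.3]
finger_gap: 0.998
```

drive_tool(linear=[[-6.7, -26.7, 0], [-6.7, -26.7, 0], [-6.7, -26.7, 0], [-6.7, -26.7, 0], [-6.7, -26.7, 0], [0, 0, 0]], rot=[[0.6, 0.7, 2.2], [0, 0, 0], [0, 0, 0], [0, 0, 0], [0, 0, 0], [0, 0, 0]], hand=[85, 85, 85, 85, 85, 85])

```text
t: 3.67
tcp_pos: [0.5701, -0.1913, 0.3053]
tool_rot: [0.006, 1.0, -0.004, 0.004]
force: [0.4, 0.4, 0.2]
finger_gap: 0.991
```

```bash
cat > st.py <<'E'
from h import *
from scipy.spatial.transform import Rotation as Ro
np.set_printoptions(precision=4,suppress=True)
s=manip.sense(); R=Ro.from_quat(s["tool_rot"]).as_matrix()
W=np.array([[-1,0,0],[0,1,0],[0,0,-1.]])
print("t",s["t"],"pos",s["tcp_pos"],"F",s["force"],"T",s["ft_torque"],"gap",s["finger_gap"]*85.4)
print("fix rot deg (tool)",np.degrees(Ro.from_matrix(R.T@W).as_rotvec()))
E
python3 st.py
```

```text
t 3.6667 pos [ 0.5701 -0.1913  0.3053] F [0.3765 0.3585 0.1606] T [-0.004   0.0228 -0.0505] gap 84.61269153176879
fix rot deg (tool) [-0.4395  0.4373 -0.7207]
```

drive_tool(linear=[[2.8, 8.4, 0], [2.8, 8.4, 0], [0, 0, 0], [0, 0, 0]], rot=[[-0.4, 0.4, -0.7], [0, 0, 0], [0, 0, 0], [0, 0, 0]], hand=[85, 85, 85, 85])

```text
t: 4.0
tcp_pos: [0.5631, -0.1724, 0.3046]
tool_rot: [0.001, 1.0, 0.001, -0.001]
force: [-0.6, -0.6, -0.5]
finger_gap: 0.998
```

```bash
python3 st.py
```

```text
t 4.0 pos [ 0.5631 -0.1724  0.3046] F [-0.5553 -0.6267 -0.4685] T [-0.0165 -0.0271  0.0078] gap 85.22789354307872
fix rot deg (tool) [ 0.1347 -0.1166 -0.067 ]
```

drive_tool(linear=[[-1, -1.5, 20], [0, 0, 22], [0, 0, 22], [0, 0, 22], [0, 0, 22], [0, 0, 22], [0, 0, 12], [0, 0, 5], [0, 0, 0], [0, 0, 0]], rot=[[0, 0, 0], [0, 0, 0], [0, 0, 0], [0, 0, 0], [0, 0, 0], [0, 0, 0], [0, 0, 0], [0, 0, 0], [0, 0, 0], [0, 0, 0]], hand=[85, 85, 85, 85, 85, 85, 85, 85, 85, 85])

```text
t: 4.83
tcp_pos: [0.5649, -0.1601, 0.1571]
tool_rot: [-0.009, 1.0, 0.0, 0.002]
force: [0.1, -0.6, 0.0]
finger_gap: 0.998
```

```bash
python3 st.py
```

```text
t 4.8333 pos [ 0.5649 -0.1601  0.1571] F [ 0.1346 -0.6248  0.0132] T [ 0.0022 -0.0467 -0.0248] gap 85.23521145183769
fix rot deg (tool) [0.0294 0.2113 0.9985]
```

drive_tool(linear=[[0, -7, 4], [0, -7, 4], [0, 0, 0], [0, 0, 0]], rot=[[0, 0.2, 1], [0, 0, 0], [0, 0, 0], [0, 0, 0]], hand=[85, 85, 85, 85])

```text
t: 5.17
tcp_pos: [0.567, -0.1755, 0.152]
tool_rot: [0.0, 1.0, -0.001, 0.003]
force: [0.4, 0.1, 1.1]
finger_gap: 0.996
```

```bash
python3 st.py
```

```text
t 5.1667 pos [ 0.567  -0.1755  0.152 ] F [0.3505 0.12   1.0974] T [ 0.0531 -0.0101  0.0255] gap 85.03289862494246
fix rot deg (tool) [-0.1652  0.341  -0.0077]
```

drive_tool(linear=[[2, 0, 2], [0, 0, 0], [0, 0, 0], [0, 0, 0], [0, 0, 0], [0, 0, 0], [0, 0, 0], [0, 0, 0], [0, 0, 0], [0, 0, 0], [0, 0, 0], [0, 0, 0]], rot=[[0, 0.3, 0], [0, 0, 0], [0, 0, 0], [0, 0, 0], [0, 0, 0], [0, 0, 0], [0, 0, 0], [0, 0, 0], [0, 0, 0], [0, 0, 0], [0, 0, 0], [0, 0, 0]], hand=[85, 60, 50, 45, 40, 36, 34, 32, 20, 20, 20, 20], force=50)

```text
t: 6.17
tcp_pos: [0.5653, -0.1763, 0.1514]
tool_rot: [0.001, 1.0, -0.002, 0.001]
force: [-0.4, 0.3, 1.0]
finger_gap: 0.359
```

```bash
python3 st.py
```

```text
t 6.1667 pos [ 0.5653 -0.1763  0.1514] F [-0.4208  0.2542  1.0466] T [0.0048 0.0136 0.0023] gap 30.62757872971729
fix rot deg (tool) [-0.2389  0.1629 -0.0605]
```

drive_tool(linear=[[0, 0, -10], [0, 0, -20], [0, 0, -20], [0, 0, -20], [0, 0, -20], [0, 0, -20], [0, 0, -10], [0, 0, 0], [0, 0, 0]], rot=[[0, 0, 0], [0, 0, 0], [0, 0, 0], [0, 0, 0], [0, 0, 0], [0, 0, 0], [0, 0, 0], [0, 0, 0], [0, 0, 0]], hand=[20, 20, 20, 20, 20, 20, 20, 20, 20])

```text
t: 6.92
tcp_pos: [0.5625, -0.1746, 0.2772]
tool_rot: [0.001, 1.0, -0.0, -0.002]
force: [-0.5, 0.3, -2.2]
finger_gap: 0.363
```

```bash
python3 st.py
```

```text
t 6.9167 pos [ 0.5625 -0.1746  0.2772] F [-0.5014  0.2586 -2.2096] T [ 0.03   -0.0194  0.0384] gap 31.013278966968254
fix rot deg (tool) [-0.0068 -0.2862 -0.0667]
```

drive_tool(linear=[[0, 15, 0], [5, 30, 0], [5, 30, 0], [5, 30, 0], [5, 30, 0], [5, 30, 0], [5, 30, 0], [5, 30, 0], [5, 30, 0], [5, 30, 0], [5, 30, 0], [5, 20, 0], [0, 10, 0], [0, 0, 0], [0, 0, 0], [0, 0, 0]], rot=[[0, -0.3, 0], [0, 0, 0], [0, 0, 0], [0, 0, 0], [0, 0, 0], [0, 0, 0], [0, 0, 0], [0, 0, 0], [0, 0, 0], [0, 0, 0], [0, 0, 0], [0, 0, 0], [0, 0, 0], [0, 0, 0], [0, 0, 0], [0, 0, 0]], hand=[20, 20, 20, 20, 20, 20, 20, 20, 20, 20, 20, 20, 20, 20, 20, 20])

```text
t: 8.25
tcp_pos: [0.4916, 0.1944, 0.2618]
tool_rot: [0.002, 1.0, 0.003, -0.017]
force: [0.8, 0.2, -2.3]
finger_gap: 0.358
```

```bash
python3 st.py
```

```text
t 8.25 pos [0.4916 0.1944 0.2618] F [ 0.8346  0.2284 -2.2821] T [ 0.0266 -0.0461  0.0099] gap 30.556362793618398
fix rot deg (tool) [ 0.3024 -1.91   -0.2055]
```

drive_tool(linear=[[-2, 6, 0], [-2, 5, 0], [0, 0, 0], [0, 0, 0], [0, 0, 0]], rot=[[0.3, -1.5, -0.2], [0, -0.4, 0], [0, 0, 0], [0, 0, 0], [0, 0, 0]], hand=[20, 20, 20, 20, 20])

```text
t: 8.67
tcp_pos: [0.4975, 0.2003, 0.2609]
tool_rot: [0.004, 1.0, -0.001, -0.001]
force: [1.4, -0.2, -1.7]
finger_gap: 0.361
```

```bash
python3 st.py
```

```text
t 8.6667 pos [0.4975 0.2003 0.2609] F [ 1.3537 -0.1735 -1.7437] T [-0.0271  0.0048 -0.0319] gap 30.823241852967886
fix rot deg (tool) [-0.1201 -0.0669 -0.4348]
```

drive_tool(linear=[[0.5, 5, 5], [0, 0, 10], [0, 0, 8], [0, 0, 3], [0, 0, 0], [0, 0, 0]], rot=[[0, 0, -0.4], [0, 0, 0], [0, 0, 0], [0, 0, 0], [0, 0, 0], [0, 0, 0]], hand=[20, 20, 20, 20, 20, 20])

```text
t: 9.17
tcp_pos: [0.4971, 0.2041, 0.2312]
tool_rot: [0.001, 1.0, -0.001, -0.002]
force: [1.1, -0.3, -1.2]
finger_gap: 0.361
```

```bash
python3 st.py
python3 - <<'E'
from ov import *
s=manip.sense(); p=s["tcp_pos"]; b=np.array([p[0],p[1],p[2]-.1514]); m=np.array([.4966,.2062,.066])
ims={n:cams.snapshot(n) for n in("scene","top")}
for n in ims: cv2.imwrite(f"pics/{n}1.png",ims[n][:,:,::-1])
C=[(ring(m,.021),(0,0,255)),(ring(b,.011),(255,255,0)),(ring(b+[0,0,.011],.016),(0,255,0)),(ring(b+[0,0,.12],.016),(0,255,0))]
u=overlay(ims["scene"],"scene",335,130,50,70,8,C); v=overlay(ims["top"],"top",235,195,50,70,8,C)
cv2.imwrite("pics/ov2.png",np.hstack([u,v]))
E
```

```text
t 9.1667 pos [0.4971 0.2041 0.2312] F [ 1.1434 -0.2644 -1.2285] T [-0.0249 -0.001   0.0162] gap 30.82779544694815
fix rot deg (tool) [-0.1548 -0.2048 -0.126 ]
```

View pics/ov2.png

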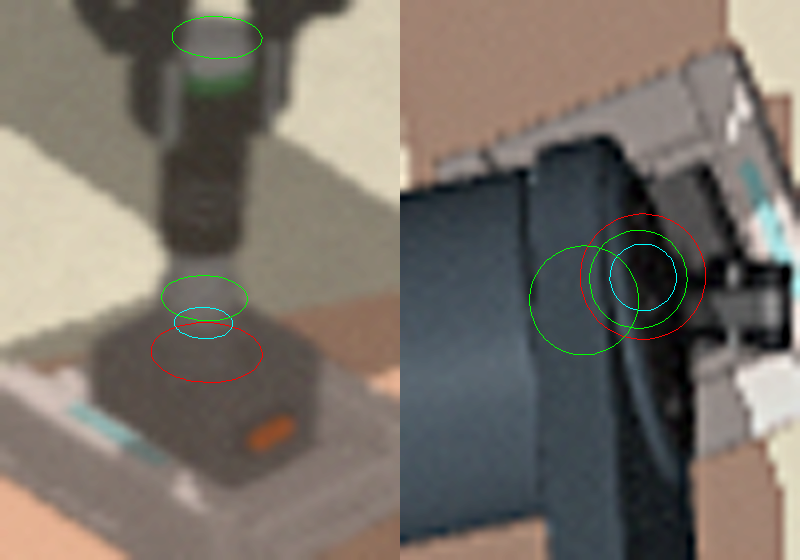

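Seen: in the scene view the held handle's foot is at about (360,168), over the mouth at about (361,174). It may be 2–3 mm to the left, which is well inside the cone and chamfer capture. The gripper hides it in the top view. I'll nudge +y, go down in small steps and read the lateral force.

drive_tool(linear=[[0, 2.5, 3], [0, 0, 4], [0, 0, 4], [0, 0, 3], [0, 0, 3], [0, 0, 0], [0, 0, 0]], rot=[[0, -0.2, 0], [0, 0, 0], [0, 0, 0], [0, 0, 0], [0, 0, 0], [0, 0, 0], [0, 0, 0]], hand=[20, 20, 20, 20, 20, 20, 20])

```text
t: 9.85
tcp_pos: [0.4978, 0.2072, 0.2137]
tool_rot: [0.001, 1.0, -0.001, 0.002]
force: [-0.8, -0.1, -1.7]
finger_gap: 0.358
```

```bash
python3 st.py
```

```text
t 9.85 pos [0.4978 0.2072 0.2137] F [-0.8291 -0.0614 -1.7257] T [-0.046  -0.0104 -0.0056] gap 30.535518886463954
fix rot deg (tool) [-0.1208  0.189  -0.1038]
```

drive_tool(linear=[[0, 0, 2], [0, 0, 2], [0, 0, 2], [0, 0, 1], [0, 0, 0]], rot=[[0, 0.2, 0], [0, 0, 0], [0, 0, 0], [0, 0, 0], [0, 0, 0]], hand=[20, 20, 20, 20, 20])

```text
t: 10.27
tcp_pos: [0.4972, 0.2077, 0.2066]
tool_rot: [0.001, 1.0, -0.0, -0.001]
force: [-0.2, 0.5, -1.8]
finger_gap: 0.362
```

```bash
python3 st.py
```

```text
t 10.2667 pos [0.4972 0.2077 0.2066] F [-0.2005  0.4741 -1.7919] T [0.0428 0.0431 0.0489] gap 30.880709527893114
fix rot deg (tool) [-0.0367 -0.1035 -0.1586]
```

drive_tool(linear=[[0, 0, 1.5], [0, 0, 1.5], [0, 0, 1], [0, 0, 0]], rot=[[0, -0.1, -0.1], [0, 0, 0], [0, 0, 0], [0, 0, 0]], hand=[20, 20, 20, 20])

```text
t: 10.6
tcp_pos: [0.497, 0.2078, 0.202]
tool_rot: [0.0, 1.0, -0.0, -0.0]
force: [-1.1, 1.0, -1.1]
finger_gap: 0.359
```

```bash
python3 st.py
```

```text
t 10.6 pos [0.497  0.2078 0.202 ] F [-1.0672  1.0412 -1.1315] T [ 0.1087  0.0886 -0.0349] gap 30.640029231326746
fix rot deg (tool) [-0.042  -0.0122 -0.0347]
```

drive_tool(linear=[[0, 0, 1], [0, 0, 1], [0, 0, 1], [0, 0, 0]], rot=[[0, 0, 0], [0, 0, 0], [0, 0, 0], [0, 0, 0]], hand=[20, 20, 20, 20])

```text
t: 10.93
tcp_pos: [0.497, 0.2078, 0.1986]
tool_rot: [0.0, 1.0, -0.0, -0.0]
force: [-0.9, 0.3, -1.7]
finger_gap: 0.357
```

```bash
python3 st.py
```

```text
t 10.9333 pos [0.497  0.2078 0.1986] F [-0.8897  0.3226 -1.7212] T [ 0.1679  0.0991 -0.0282] gap 30.492079801233057
fix rot deg (tool) [-0.0373 -0.0175 -0.0409]
```

drive_tool(linear=[[0.3, 0.6, 1], [0, 0, 1], [0, 0, 1], [0, 0, 0]], rot=[[0, 0, 0], [0, 0, 0], [0, 0, 0], [0, 0, 0]], hand=[20, 20, 20, 20])

```text
t: 11.27
tcp_pos: [0.497, 0.2081, 0.1952]
tool_rot: [0.0, 1.0, -0.001, 0.0]
force: [-0.6, 0.1, -2.0]
finger_gap: 0.36
```

```bash
python3 st.py
```

```text
t 11.2667 pos [0.497  0.2081 0.1952] F [-0.5768  0.0799 -1.9734] T [ 0.0896  0.1184 -0.0395] gap 30.765407604068876
fix rot deg (tool) [-0.0859  0.021  -0.0124]
```

drive_tool(linear=[[0.5, 0.3, 1], [0, 0, 1], [0, 0, 1], [0, 0, 0]], rot=[[0, 0, 0], [0, 0, 0], [0, 0, 0], [0, 0, 0]], hand=[20, 20, 20, 20])

```text
t: 11.6
tcp_pos: [0.4962, 0.2081, 0.1922]
tool_rot: [-0.0, 1.0, -0.001, -0.0]
force: [-0.2, 0.1, -1.4]
finger_gap: 0.362
```

```bash
python3 st.py
```

```text
t 11.6 pos [0.4962 0.2081 0.1922] F [-0.2248  0.0937 -1.4405] T [-0.0376  0.1832  0.0773] gap 30.942073000540134
fix rot deg (tool) [-0.1374 -0.0265  0.0139]
```

drive_tool(linear=[[0.3, 0, 1], [0, 0, 1], [0, 0, 1], [0, 0, 1], [0, 0, 0]], rot=[[0, 0, 0], [0, 0, 0], [0, 0, 0], [0, 0, 0], [0, 0, 0]], hand=[20, 20, 20, 20, 20])

```text
t: 12.02
tcp_pos: [0.4956, 0.208, 0.1888]
tool_rot: [-0.0, 1.0, -0.001, -0.0]
force: [-2.1, -0.9, 1.9]
finger_gap: 0.357
```

```bash
python3 st.py
```

```text
t 12.0167 pos [0.4956 0.208  0.1888] F [-2.0989 -0.8521  1.9163] T [-0.0871  0.261   0.0078] gap 30.5202410507308
fix rot deg (tool) [-0.144  -0.0249  0.0159]
```

drive_tool(linear=[[0, 0, 1], [0, 0, 1], [0, 0, 0]], rot=[[0, 0, 0], [0, 0, 0], [0, 0, 0]], hand=[20, 20, 20])

```text
t: 12.27
tcp_pos: [0.4955, 0.208, 0.1865]
tool_rot: [-0.0, 1.0, -0.001, -0.0]
force: [-1.2, 0.3, -1.5]
finger_gap: 0.362
```

```bash
python3 st.py
```

```text
t 12.2667 pos [0.4955 0.208  0.1865] F [-1.2311  0.2765 -1.4894] T [-0.0219  0.234   0.0358] gap 30.895634858345332
fix rot deg (tool) [-0.1366 -0.0262  0.0113]
```

drive_tool(linear=[[0, 0, 1], [0, 0, 1], [0, 0, 1], [0, 0, 0]], rot=[[0, 0, 0], [0, 0, 0], [0, 0, 0], [0, 0, 0]], hand=[20, 20, 20, 20])

```text
t: 12.6
tcp_pos: [0.4956, 0.2081, 0.1827]
tool_rot: [-0.0, 1.0, -0.001, -0.0]
force: [-2.0, -0.1, 0.4]
finger_gap: 0.361
```

```bash
python3 st.py
```

```text
t 12.6 pos [0.4956 0.2081 0.1827] F [-1.9587 -0.0518  0.435 ] T [-0.0751  0.2694  0.0106] gap 30.854893137165195
fix rot deg (tool) [-0.1329 -0.052   0.0081]
```

drive_tool(linear=[[0, 0, 1], [0, 0, 1], [0, 0, 1], [0, 0, 0]], rot=[[0, 0, 0], [0, 0, 0], [0, 0, 0], [0, 0, 0]], hand=[20, 20, 20, 20])

```text
t: 12.93
tcp_pos: [0.4956, 0.2081, 0.1793]
tool_rot: [-0.0, 1.0, -0.001, -0.0]
force: [-0.7, 0.6, -0.1]
finger_gap: 0.362
```

```bash
python3 st.py
```

```text
t 12.9333 pos [0.4956 0.2081 0.1793] F [-0.6941  0.6292 -0.0574] T [-0.0135  0.2906  0.0049] gap 30.919032974015167
fix rot deg (tool) [-0.1314 -0.0526  0.0058]
```

drive_tool(linear=[[0, 0, 1], [0, 0, 1], [0, 0, 1], [0, 0, 0]], rot=[[0, 0, 0], [0, 0, 0], [0, 0, 0], [0, 0, 0]], hand=[20, 20, 20, 20])

```text
t: 13.27
tcp_pos: [0.4959, 0.2081, 0.1759]
tool_rot: [-0.0, 1.0, -0.001, 0.0]
force: [-0.9, 0.8, -1.8]
finger_gap: 0.359
```

```bash
python3 st.py
```

```text
t 13.2667 pos [0.4959 0.2081 0.1759] F [-0.8934  0.8429 -1.8417] T [-0.0214 -0.0583 -0.0463] gap 30.63815324187875
fix rot deg (tool) [-0.1226  0.0069  0.0094]
```

The bending torque fell from 0.29 to about 0, so the catch has clicked. Next, down to the floor.

drive_tool(linear=[[0, 0, 1], [0, 0, 1], [0, 0, 1], [0, 0, 0]], rot=[[0, 0, 0], [0, 0, 0], [0, 0, 0], [0, 0, 0]], hand=[20, 20, 20, 20])

```text
t: 13.6
tcp_pos: [0.4967, 0.2082, 0.1721]
tool_rot: [0.0, 1.0, -0.001, 0.001]
force: [-0.4, 0.1, -2.5]
finger_gap: 0.361
```

```bash
python3 st.py
```

```text
t 13.6 pos [0.4967 0.2082 0.1721] F [-0.3572  0.089  -2.4512] T [-0.0113  0.0648  0.017 ] gap 30.788151956523027
fix rot deg (tool) [-0.0925  0.0915 -0.0127]
```

drive_tool(linear=[[0, 0, 0.7], [0, 0, 0.7], [0, 0, 0]], rot=[[0, 0, 0], [0, 0, 0], [0, 0, 0]], hand=[20, 20, 20])

```text
t: 13.85
tcp_pos: [0.4967, 0.2083, 0.1707]
tool_rot: [0.0, 1.0, -0.001, 0.001]
force: [-0.7, 0.8, 1.0]
finger_gap: 0.359
```

```bash
python3 st.py
```

```text
t 13.85 pos [0.4967 0.2083 0.1707] F [-0.7323  0.847   0.9595] T [-0.0159  0.136  -0.0269] gap 30.62511166782496
fix rot deg (tool) [-0.0924  0.0985 -0.0052]
```

drive_tool(linear=[[0, 0, 0.7], [0, 0, 0.7], [0, 0, 0]], rot=[[0, 0, 0], [0, 0, 0], [0, 0, 0]], hand=[20, 20, 20])

```text
t: 14.1
tcp_pos: [0.4968, 0.2083, 0.1702]
tool_rot: [-0.0, 1.0, -0.001, 0.001]
force: [-0.6, 0.7, 3.0]
finger_gap: 0.358
```

```bash
python3 st.py
```

```text
t 14.1 pos [0.4968 0.2083 0.1702] F [-0.6267  0.6602  2.9918] T [-0.063   0.2401  0.0278] gap 30.58342272611547
fix rot deg (tool) [-0.0926  0.1272  0.0008]
```

drive_tool(linear=[[0, 0, 1.2], [0, 0, 1.5], [0, 0, 1.5]], rot=[[0, 0, 0], [0, 0, 0], [0, 0, 0]], hand=[20, 20, 20])

```text
t: 14.35
tcp_pos: [0.4968, 0.2084, 0.1678]
tool_rot: [-0.0, 1.0, -0.001, 0.002]
force: [-3.9, -0.8, 11.5]
finger_gap: 0.361
```

```bash
python3 st.py
```

```text
t 14.35 pos [0.4968 0.2084 0.1678] F [-3.895  -0.8202 11.4564] T [-0.1396  0.542   0.0042] gap 30.848810782052087
fix rot deg (tool) [-0.0914  0.1851  0.0151]
```

Floor reached firmly: about 13 N net, over 3 mm of mount spring. Now the pull. I expect the catch to bear at TCP z ≈ 0.177–0.179.

drive_tool(linear=[[0, 0, -1.5], [0, 0, -1.5], [0, 0, -1.5], [0, 0, -1.5], [0, 0, -1], [0, 0, 0]], rot=[[0, 0, 0], [0, 0, 0], [0, 0, 0], [0, 0, 0], [0, 0, 0], [0, 0, 0]], hand=[20, 20, 20, 20, 20, 20])

```text
t: 14.85
tcp_pos: [0.4966, 0.2084, 0.1744]
tool_rot: [-0.0, 1.0, -0.001, 0.001]
force: [-0.7, 0.4, -0.7]
finger_gap: 0.354
```

```bash
python3 st.py
```

```text
t 14.85 pos [0.4966 0.2084 0.1744] F [-0.7022  0.4303 -0.6898] T [ 0.0231  0.1025 -0.0157] gap 30.204764240606508
fix rot deg (tool) [-0.0884  0.1683  0.0141]
```

drive_tool(linear=[[0, 0, -1], [0, 0, -0.7], [0, 0, -0.7], [0, 0, 0]], rot=[[0, 0, 0], [0, 0, 0], [0, 0, 0], [0, 0, 0]], hand=[20, 20, 20, 20])

```text
t: 15.18
tcp_pos: [0.4966, 0.2083, 0.1762]
tool_rot: [-0.0, 1.0, -0.001, 0.001]
force: [-0.1, -0.2, -2.0]
finger_gap: 0.361
```

```bash
python3 st.py
```

```text
t 15.1833 pos [0.4966 0.2083 0.1762] F [-0.0985 -0.1819 -2.0394] T [ 0.0721  0.0415 -0.016 ] gap 30.855025296102585
fix rot deg (tool) [-0.0972  0.1291  0.0057]
```

drive_tool(linear=[[0, 0, -0.7], [0, 0, -0.7], [0, 0, 0]], rot=[[0, 0, 0], [0, 0, 0], [0, 0, 0]], hand=[20, 20, 20])

```text
t: 15.43
tcp_pos: [0.4966, 0.2082, 0.1772]
tool_rot: [-0.0, 1.0, -0.001, 0.001]
force: [0.6, -0.2, -4.4]
finger_gap: 0.357
```

```bash
python3 st.py
```

```text
t 15.4333 pos [0.4966 0.2082 0.1772] F [ 0.6417 -0.241  -4.4397] T [ 0.0028 -0.0261  0.0285] gap 30.481187762780745
fix rot deg (tool) [-0.0997  0.115   0.0033]
```

drive_tool(linear=[[0, 0, -0.8], [0, 0, -0.8]], rot=[[0, 0, 0], [0, 0, 0]], hand=[20, 20])

```text
t: 15.6
tcp_pos: [0.4966, 0.2083, 0.1782]
tool_rot: [0.0, 1.0, -0.001, 0.001]
force: [0.8, 0.6, -8.2]
finger_gap: 0.359
```

```bash
python3 st.py
```

```text
t 15.6 pos [0.4966 0.2083 0.1782] F [ 0.8314  0.611  -8.1601] T [ 0.0822 -0.2162  0.0106] gap 30.66121488113065
fix rot deg (tool) [-0.0989  0.0991 -0.0003]
```

drive_tool(linear=[[0, 0, -0.9], [0, 0, -0.6]], rot=[[0, 0, 0], [0, 0, 0]], hand=[20, 20])

```text
t: 15.77
tcp_pos: [0.4966, 0.2082, 0.1788]
tool_rot: [0.0, 1.0, -0.001, 0.001]
force: [1.5, 1.0, -10.1]
finger_gap: 0.359
```

```bash
python3 st.py
```

```text
t 15.7667 pos [0.4966 0.2082 0.1788] F [  1.4742   1.0425 -10.0617] T [ 0.1097 -0.2754 -0.0008] gap 30.674540794049022
fix rot deg (tool) [-0.1015  0.0701 -0.0069]
```

drive_tool(linear=[[0, 0, -0.8], [0, 0, -0.6], [0, 0, -0.6]], rot=[[0, 0, 0], [0, 0, 0], [0, 0, 0]], hand=[20, 20, 20])

```text
t: 16.02
tcp_pos: [0.4966, 0.2082, 0.1796]
tool_rot: [0.0, 1.0, -0.001, 0.0]
force: [2.3, 1.2, -11.1]
finger_gap: 0.36
```

```bash
python3 st.py
```

```text
t 16.0167 pos [0.4966 0.2082 0.1796] F [  2.2791   1.172  -11.0968] T [ 0.1233 -0.4032 -0.0017] gap 30.737424177303016
fix rot deg (tool) [-0.1034  0.0336 -0.0203]
```

drive_tool(linear=[[0, 0, -0.4], [0, 0, -0.4], [0, 0, -0.4]], rot=[[0, 0, 0], [0, 0, 0], [0, 0, 0]], hand=[20, 20, 20])

```text
t: 16.27
tcp_pos: [0.4966, 0.2082, 0.1799]
tool_rot: [0.0, 1.0, -0.001, 0.0]
force: [3.0, 0.8, -12.5]
finger_gap: 0.359
```

```bash
python3 st.py
```

```text
t 16.2667 pos [0.4966 0.2082 0.1799] F [  2.9962   0.8178 -12.5099] T [ 0.0887 -0.4695  0.0595] gap 30.653496767499817
fix rot deg (tool) [-0.1042  0.0021 -0.0253]
```

drive_tool(linear=[[0, 0, -0.25], [0, 0, -0.25], [0, 0, -0.25], [0, 0, -0.25]], rot=[[0, 0, 0], [0, 0, 0], [0, 0, 0], [0, 0, 0]], hand=[20, 20, 20, 20])

```text
t: 16.6
tcp_pos: [0.4966, 0.2082, 0.1803]
tool_rot: [0.0, 1.0, -0.001, -0.0]
force: [3.7, 1.4, -14.1]
finger_gap: 0.358
```

```bash
python3 st.py
```

```text
t 16.6 pos [0.4966 0.2082 0.1803] F [  3.6574   1.3918 -14.0812] T [ 0.1275 -0.4718 -0.0313] gap 30.57502347393366
fix rot deg (tool) [-0.1048 -0.0106 -0.0295]
```

drive_tool(linear=[[0, 0, 0.2], [0, 0, 0], [0, 0, 0]], rot=[[0, 0, 0], [0, 0, 0], [0, 0, 0]], hand=[20, 20, 20])

```text
t: 16.85
tcp_pos: [0.4967, 0.2082, 0.18]
tool_rot: [0.0, 1.0, -0.001, -0.0]
force: [2.2, 1.3, -13.5]
finger_gap: 0.361
```

```bash
python3 st.py
```

```text
t 16.85 pos [0.4967 0.2082 0.18  ] F [  2.1928   1.2582 -13.4844] T [ 0.1287 -0.3915  0.0273] gap 30.8315712299452
fix rot deg (tool) [-0.104  -0.0114 -0.0298]
```

drive_tool(linear=[[0, 0, 0.1], [0, 0, -0.1], [0, 0, -0.1], [0, 0, -0.1], [0, 0, -0.1]], rot=[[0, 0, 0], [0, 0, 0], [0, 0, 0], [0, 0, 0], [0, 0, 0]], hand=[20, 20, 20, 20, 20])

```text
t: 17.27
tcp_pos: [0.4966, 0.2082, 0.1803]
tool_rot: [0.0, 1.0, -0.001, -0.0]
force: [2.2, 1.7, -13.3]
finger_gap: 0.357
```

```bash
python3 st.py
```

```text
t 17.2667 pos [0.4966 0.2082 0.1803] F [  2.2125   1.7249 -13.2949] T [ 0.1433 -0.4401 -0.0474] gap 30.52246346446823
fix rot deg (tool) [-0.1026 -0.009  -0.0357]
```

drive_tool(linear=[[0, 0, 0.3], [0, 0, 0.1], [0, 0, 0], [0, 0, 0], [0, 0, 0], [0, 0, 0]], rot=[[0, 0, 0], [0, 0, 0], [0, 0, 0], [0, 0, 0], [0, 0, 0], [0, 0, 0]], hand=[20, 20, 20, 20, 20, 20])

```text
t: 17.77
tcp_pos: [0.4967, 0.2082, 0.1801]
tool_rot: [0.0, 1.0, -0.001, -0.0]
force: [1.0, -0.1, -13.8]
finger_gap: 0.36
```

```bash
python3 st.py
```

```text
t 17.7667 pos [0.4967 0.2082 0.1801] F [  0.9657  -0.1213 -13.8473] T [ 0.1704 -0.5014 -0.0061] gap 30.726856193920042
fix rot deg (tool) [-0.1016 -0.0039 -0.0343]
```

The tug held for about 2 s, with the net pull at 8–12 N. Now lower it back onto the floor and press lightly.

drive_tool(linear=[[0, 0, 1], [0, 0, 1.5], [0, 0, 1.5], [0, 0, 1.5], [0, 0, 1.5], [0, 0, 1], [0, 0, 1], [0, 0, 0.7], [0, 0, 0]], rot=[[0, 0, 0], [0, 0, 0], [0, 0, 0], [0, 0, 0], [0, 0, 0], [0, 0, 0], [0, 0, 0], [0, 0, 0], [0, 0, 0]], hand=[20, 20, 20, 20, 20, 20, 20, 20, 20])

```text
t: 18.52
tcp_pos: [0.4966, 0.2083, 0.1746]
tool_rot: [-0.0, 1.0, -0.001, 0.001]
force: [-0.1, -0.1, -1.5]
finger_gap: 0.359
```

```bash
python3 st.py
```

```text
t 18.5167 pos [0.4966 0.2083 0.1746] F [-0.067  -0.1231 -1.4759] T [0.0781 0.0379 0.017 ] gap 30.6198733529365
fix rot deg (tool) [-0.089   0.1396  0.0047]
```

drive_tool(linear=[[0, 0, 1], [0, 0, 1.2], [0, 0, 1], [0, 0, 1], [0, 0, 1]], rot=[[0, 0, 0], [0, 0, 0], [0, 0, 0], [0, 0, 0], [0, 0, 0]], hand=[20, 20, 20, 20, 20])

```text
t: 18.93
tcp_pos: [0.4967, 0.2084, 0.1698]
tool_rot: [-0.0, 1.0, -0.001, 0.001]
force: [-0.8, -0.1, 4.4]
finger_gap: 0.36
```

```bash
python3 st.py
```

```text
t 18.9333 pos [0.4967 0.2084 0.1698] F [-0.8086 -0.1491  4.3961] T [-0.0054  0.2779 -0.049 ] gap 30.708260791921592
fix rot deg (tool) [-0.0868  0.1616  0.0076]
```

Floor force comes at the same height as before, so the grip didn't slip. Ease off and release.

drive_tool(linear=[[0, 0, -0.3], [0, 0, 0], [0, 0, 0], [0, 0, 0], [0, 0, 0], [0, 0, 0], [0, 0, 0], [0, 0, 0], [0, 0, 0], [0, 0, 0]], rot=[[0, 0, 0], [0, 0, 0], [0, 0, 0], [0, 0, 0], [0, 0, 0], [0, 0, 0], [0, 0, 0], [0, 0, 0], [0, 0, 0], [0, 0, 0]], hand=[20, 32, 34, 36, 40, 50, 60, 75, 85, 85])

```text
t: 19.77
tcp_pos: [0.4984, 0.2084, 0.1706]
tool_rot: [-0.0, 1.0, -0.001, 0.003]
force: [-0.0, -0.2, -0.1]
finger_gap: 0.993
```

```bash
python3 st.py
```

```text
t 19.7667 pos [0.4984 0.2084 0.1706] F [-0.0393 -0.1597 -0.0684] T [0.0495 0.0292 0.0138] gap 84.81202192420402
fix rot deg (tool) [-0.0622  0.3996  0.0123]
```

drive_tool(linear=[[0, 0, -8], [0, 0, -12], [0, 0, -15], [0, 0, -20], [0, 0, -20], [0, 0, -20], [0, 0, -20], [0, 0, -10], [0, -20, 0], [0, -30, 0], [0, -30, 0], [0, -30, 0], [0, -30, 0], [0, -20, 0], [0, 0, 0], [0, 0, 0]], rot=[[0, 0.4, 0], [0, 0, 0], [0, 0, 0], [0, 0, 0], [0, 0, 0], [0, 0, 0], [0, 0, 0], [0, 0, 0], [0, 0, 0], [0, 0, 0], [0, 0, 0], [0, 0, 0], [0, 0, 0], [0, 0, 0], [0, 0, 0], [0, 0, 0]], hand=[85, 85, 85, 85, 85, 85, 85, 85, 85, 85, 85, 85, 85, 85, 85, 85])

```text
t: 21.1
tcp_pos: [0.4981, 0.0433, 0.3023]
tool_rot: [-0.002, 1.0, -0.001, 0.001]
force: [0.0, 0.4, -0.6]
finger_gap: 1.0
```

```bash
python3 st.py
python3 - <<'E'
from ov import *
ims={n:cams.snapshot(n) for n in("scene","top")}
b=np.array([.4967,.2083,.02])
C=[(ring(b+[0,0,.12],.016),(0,255,0)),(ring(b+[0,0,.046],.021),(0,0,255))]
u=overlay(ims["scene"],"scene",335,130,50,70,8,C); v=overlay(ims["top"],"top",225,195,50,70,8,C)
cv2.imwrite("pics/ov3.png",np.hstack([u,v]))
for l,n in(("mug","top"),("pen_cup","top"),("mouse","top"),("plug_adapter","top")): print(l,[np.round(r["at"],1) for r in cams.spot_point(l,n)[:1]])
E
```

```text
t 21.1 pos [0.4981 0.0433 0.3023] F [ 0.0185  0.4224 -0.6053] T [ 0.029  -0.0142 -0.0241] gap 85.37555561691954
fix rot deg (tool) [-0.087   0.0787  0.2462]
mug [array([349.2, 125.9])]
pen_cup [array([222.5, 158.2])]
mouse [array([179. , 242.5])]
plug_adapter [array([480.6, 156.1])]
```

View pics/ov3.png

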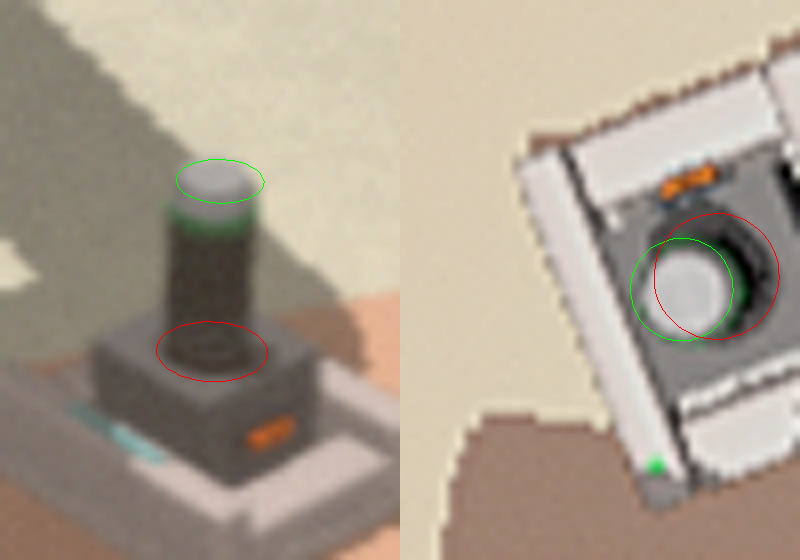

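The picture shows the handle standing in the well. Its cap is at top (260,231) and scene (362,153), matching the fully-home overlay, and the robot is clear of it. The other objects are unchanged within network noise.

```bash
python3 -c "
from station import order; print(order.sign_off())"
```

```text
the job is handed in; nothing more can be done
None
```

The smallest handle (the middle one of three) is standing fully home in the charger well with the catch engaged. I handed the job in at about 21 s of robot time.

- **Push:** The catch was felt on the way down and then released. The handle stopped firmly on the floor at the expected height, with about 13 N of push at most.
- **Tug:** I held a net upward pull of about 8–12 N for roughly 2 s, with the largest wrist reading 14.1 N including the handle's weight. The catch held. The pull ran a little over the 10 N asked, but within the limits. It was read only between moves, so short peaks are not excluded.
- **Release:** I set the handle back on the floor, and it bottomed at the same height as before, so it had not slipped in the grip. After opening, the wrist force read about zero.
- **Last picture:** Both cameras show the cap where a fully home handle should be, to within about 2–3 mm. In the top view the network's points for the mug, pen cup, mouse and plug adapter moved by 1–4 pixels (the mug most, about 1 cm). I took this as network noise because the arm never came near them, but did not check it further.

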